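# Draw the pole handle slantwise out of the gear well

### The job

Free the trekking-pole handle from the wooden gear well: pull the bolt's black knob all the way out, past its detent to the stop, and leave it out; then tip the handle so that its thick head comes up through the short opening first, and draw it out on the slant from under the cover board. Finish while still holding the handle in the gripper, motionless, with all of it at least 60 mm above the well's rim and touching nothing but the gripper; leave the other things on the bench where they are.

Things in the scene. Friction and masses are not known exactly. Their poses are not given: they have to be found in the camera images.
- well: Low open-topped wooden box fixed on the bench, outside 306 (x) x 136 (y) mm, rim 77 mm above its origin (centre of its underside, on the 4 mm mat; z up, x roughly away from the robot). Walls 8 mm, floor 6 mm, inside 290 x 120 mm. Two cross ribs, 10 mm high and wide, on the floor at x = -108 and 60 mm carry the handle.
- opening (a point): Centre of the opening in the well's top, at rim height, axes as the well's; 37.5 mm ahead (+x) of the well's middle. Opening: 215 mm along x, 120 mm along y, so shorter than the 250 mm handle. Robot-side of it a fixed 5 mm cover board closes the top (well x -153 to -70 mm; its underside 72 mm above the well's underside)
- pole: Trekking-pole handle lying along the well, 250 mm long, 0.15 to 0.31 kg, all 26 mm high; x along it to the thick head, z up; origin under its middle, axis 13 mm higher. Collar (foot) 26 mm round, x -125 to -95; tube 20 mm round to 0; rubber grip 26 x 26 mm to 105; head 34 mm wide to 125. Foot end 45 to 65 mm deep under the cover board. Balance point about x = 15 mm, with finger room beside it
- pole_head (a point): centre of the head's end face, on the axis, 125 mm from the middle
- pole_foot (a point): centre of the foot's end face, on the axis, 125 mm from the middle
- bolt_knob (a point): Centre of the bolt's knob: black plastic cylinder 30 mm across, 30 mm long, axis along the well's y, outside the well's -y wall, 57 mm above the bench; axes as the well's. Home it is 104 mm from the well's middle plane, 21 mm off the wall. Its 12 mm steel rod enters at well x = 85 mm and, home, reaches over the handle to y = 12 mm. A spring strut and a 5 mm foot plate sit below it
- bolt (a joint): how far the bolt is pulled out along the well's -y, in m: 0 home, 0.06 fully out at its stop (tip then near the wall, clear of the handle). A detent holds it at both ends: about 6 N to pull over the middle (0.03), then it snaps on to the stop by itself and stays there
- binding_a: red plastic snowshoe binding beside the well, 160 x 85 x 43 mm; origin at the centre of its underside; leave it alone
- binding_b: second red plastic snowshoe binding, 160 x 85 x 43 mm; origin at the centre of its underside; leave it alone
- wax: white wax block 45 x 30 x 18 mm on the well's cover board; origin at the centre of its underside; leave it alone
- scraper: steel ski scraper 120 x 55 x 18 mm beside the well on the knob's side, nearer the robot; origin at the centre of its underside; leave it alone
- bowl: white ceramic bowl, 140 mm across, 60 mm high; origin at the centre of its underside; leave it alone
- goggle_case: clear plastic goggle case 104 x 184 x 59 mm; origin at the centre of its underside; leave it alone
- brush: wooden-handled brush; origin at the centre of its underside; leave it alone

How it is judged:
By the outcome, as a careful person would: the job done as asked, in the order asked, and still so for the second after the job is handed in, while the arm keeps its last pose, push and grip.
It also fails if it takes over 54 s, if anything falls off the work surface, if the arm or the gripper's body presses on something with over 40 N, if the wrist force passes 120 N, or if a joint passes its speed limit or range.

### The arm

A 6-joint arm with a two-finger parallel gripper is mounted at the origin on the work surface. World frame = base frame: x ahead of the robot, y to its left, z up, the work surface at z = 0. Lengths are in mm, angles in rad, forces in N, time in s.
With the tool pointing down it reaches from about 300 to 850 mm from the base axis. Payload 4.2 kg.
Tool frame: the origin (TCP) lies midway between the tips of the shut fingers; the grasp point (between the pads) lies 19 mm behind it; z points along the fingers, y is the direction in which the jaws open and shut (so a half turn about z gives the same grasp; the last joint's range is limited). The gripper opens to 91 mm and grips with 3 to 60 N. Pads are 32 mm wide; open, the fingers measure 118 mm over their backs; the gripper's body (76 mm by 178 mm) begins 60 mm behind the grasp point.
Start: joints at [1.247, 0.32, 1.565, -0, 1.257, -0.02], TCP at [172.013, 548.685, 213.976] pointing down, gripper open.
Joint ranges: [-3.11, 3.11], [-0.84, 2.01], [0.21, 2.61], [-1.34, 4.49], [0.05, 2.63], [-2.56, 2.56]. Speed limits (rad/s): [2.57, 2.57, 3.14, 3.14, 3.14, 3.14].

### API

Orientations are given as a unit quaternion [w, x, y, z].
In Python, from rig import readout, camera, order gives the robot as it stands.
- The arm moves only by the tool send_rows, never from a script. Its argument "rows" is a list of rows, each a list of 5 numbers: the shift along the world's x, y, z as a fraction of full scale, then the turn about the world's z as a fraction of full scale, then the closure, from -1 (fully open) to 1 (shut), so that 0 is half open. In form: [[x, y, z, twist, fingers], ...]. A call has 1 to 12 rows; each row is the pose to reach, as a shift and turn from the pose measured when the call began; what a row does not reach only later rows make up. Full scale, the value 1, is 80 mm for a shift and 45 degrees for a turn. A row lasts 1/12 s, in which the tool goes at most 41.7 mm and 7.16 degrees, less where a joint would pass 70% of its speed; a pose out of reach is approached as far as the arm can. A call with a number of a shift or a turn outside -1 to 1 is refused whole. A call with a gripper value outside its range is refused whole. The fingers move at their own pace and stop on an object; the grip force is fixed at half the most. Time passes only in rows, so rows that repeat a pose let the fingers close. It gives the time, the measured TCP pose, the force and the opening at its end, in the units of the state.
- readout.observe(): the state, without advancing time (a new reading comes with each control period).
- camera(name): name is "scene" or "top" or "wrist"; returns a dict with "img" (384x512x3 uint8, red, green, blue), "K" (3x3 intrinsics, pixels), "R" (3x3) and "t" (3): a world point X has camera coordinates R X + t; the wrist camera has in their place "T_tool_cam" (4x4, takes a point from camera to tool coordinates, whose origin is the TCP and whose axes are the flange's). Camera axes: x right, y down, z forward; pixel columns grow to the right and rows downward; lengths in mm; the calibration is good to about 2 mm. The wrist camera is an equidistant fisheye: a pixel r from the principal point sees the ray r / f radians off the axis. A picture is of the moment at which its call begins: read the wrist's pose just before it. There is no depth.
- order.finish_job(): hands the job in, once; it reports no verdict.
The state is a dict: "clock": time; "joints": joint angles; "dq": joint speeds; "tau": joint torques, N m; "tcp_pos": TCP position; "orientation": TCP orientation; "force": force on the tool from outside, world axes, zero at the start; "wrist_torque": the same for the moment, N m; "gripper_width": finger opening in mm.
Only numpy, scipy, OpenCV 4.12 (cv2) and the standard library are available. Lean on these libraries where they do the work, as an engineer would, in place of code of your own. Each camera call takes 0.05 s, during which the arm holds its last target.

## Working session

There is one attempt and no reset: what is moved stays moved. The work goes in short steps, Python scripts to look and compute and a tool call to move; the robot and the scene stay as the last step left them, time stands still between calls to the robot, and variables do not carry over. Pictures are saved under pics/ and viewed, and the job is handed in when it is done.

Besides the shell and the picture viewer there is one more tool, called after ">>>" as name([rows], argument=value, ...), one row to a line, values as JSON. send_rows: Moves the arm, as the interface text tells. Its arguments: {"type":"object","properties":{"rows":{"type":"array","items":{"type":"array","items":{"type":"number"}}}},"required":["rows"]}

```bash
mkdir -p pics; ls; python3 - <<'E'
from rig import readout, camera, order
import cv2
print(readout.observe())
for n in ("scene","top","wrist"):
    c=camera(n); cv2.imwrite(f"pics/{n}0.png",c["img"][:,:,::-1])
    print(n,{k:v for k,v in c.items() if k!="img"})
E
```

```text
pics
{'clock': 0.0, 'joints': array([ 1.24699782e+00,  3.20307181e-01,  1.56569987e+00, -2.83067374e-05,
        1.25741857e+00, -1.99936317e-02]), 'dq': array([ 0.00101344, -0.00034053,  0.00025368,  0.00041944, -0.00049016,
       -0.00033569]), 'tau': array([-6.54710075e-04, -4.12457263e+01, -2.31964964e+01,  7.26789027e-02,
        4.58249613e-02, -1.39063100e-04]), 'tcp_pos': array([171.8503507 , 548.16891406, 213.10343407]), 'orientation': array([-1.43503795e-04,  1.51314549e-01,  9.88485239e-01, -9.05280455e-04]), 'force': array([-0.81205952,  0.08031015, -1.08225966]), 'wrist_torque': array([ 0.02928193, -0.0708865 ,  0.09132057]), 'gripper_width': 91.23263601335086}
scene {'K': array([[400.09496417,   0.        , 252.62224353],
       [  0.        , 400.09496417, 186.58299244],
       [  0.        ,   0.        ,   1.        ]]), 'R': array([[ 0.23929008,  0.97079014,  0.01751442],
       [ 0.6098832 , -0.13624534, -0.7806918 ],
       [-0.75550165,  0.19749355, -0.62467076]]), 't': array([-130.87395907, -247.61385319, 1656.33458224])}
top {'K': array([[442.26248319,   0.   
[... 194 characters left out ...]
    [-9.96789745e-01, -6.04245593e-05, -8.00637342e-02],
       [ 8.00545228e-02, -1.59395659e-02, -9.96663034e-01]]), 't': array([ -20.63842568,  510.62329524, 1221.99112351])}
wrist {'K': array([[297.31863964,   0.        , 258.57192912],
       [  0.        , 297.31863964, 187.90193444],
       [  0.        ,   0.        ,   1.        ]]), 'T_tool_cam': array([[ 3.43564979e-04, -9.60616575e-01, -2.77877092e-01,
         7.91612359e+01],
       [ 9.99999047e-01,  7.01604399e-04, -1.18904427e-03,
        -1.17227952e+00],
       [ 1.33717542e-03, -2.77876419e-01,  9.60615900e-01,
        -1.70031791e+02],
       [ 0.00000000e+00,  0.00000000e+00,  0.00000000e+00,
         1.00000000e+00]])}
```

View pics/scene0.png

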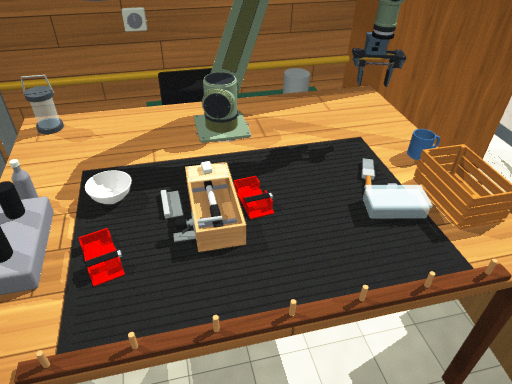

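View pics/top0.png

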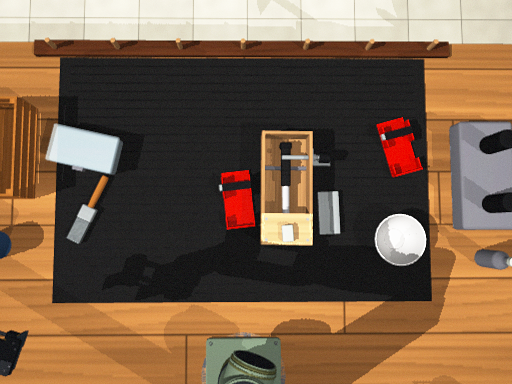

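View pics/wrist0.png

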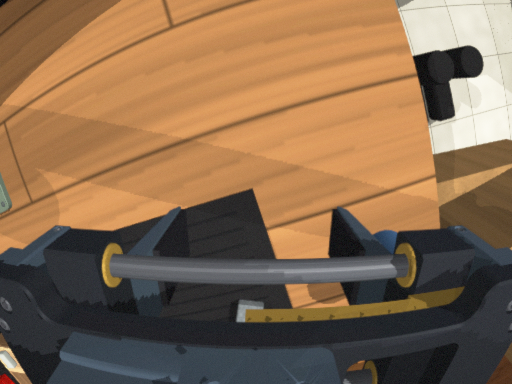

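The scene view shows the well in the middle, with its cover and wax on the robot side and the bolt on the -y side. In the top view the well spans about px (261..313, 131..245), the pole (280..292, 142..212) and the knob is near (320, 160). I'll zoom in to measure.

```bash
cat > h.py <<'E'
import numpy as np, cv2
from rig import readout, camera, order
def cast(c,uv,z):
    d=np.linalg.inv(c["K"])@np.array([uv[0],uv[1],1.]); R=c["R"];o=-R.T@c["t"]; d=R.T@d
    return o+d*(z-o[2])/d[2]
def proj(c,X):
    p=c["K"]@(c["R"]@np.asarray(X,float)+c["t"]); return p[:2]/p[2]
E
python3 - <<'E'
from h import *
c=camera("top"); im=c["img"][:,:,::-1].copy()
cv2.imwrite("pics/topz.png",cv2.resize(im[115:260,200:350],None,fx=4,fy=4,interpolation=cv2.INTER_NEAREST))
s=camera("scene"); cv2.imwrite("pics/scz.png",cv2.resize(s["img"][150:260,140:290,::-1],None,fx=5,fy=5,interpolation=cv2.INTER_CUBIC))
hsv=cv2.cvtColor(im,cv2.COLOR_BGR2HSV)
m=((hsv[...,0]>8)&(hsv[...,0]<28)&(hsv[...,1]>60)&(hsv[...,2]>90)).astype(np.uint8)
m[:, :250]=0;m[:,330:]=0;m[:115]=0;m[262:]=0
cs,_=cv2.findContours(m,0,1); k=max(cs,key=cv2.contourArea)
r=cv2.minAreaRect(np.concatenate([x for x in cs if cv2.contourArea(x)>20])); print(r)
for p in cv2.boxPoints(r): print(p,cast(c,p,81).round(1))
g=[cast(c,p,81) for p in cv2.boxPoints(r)]; print("ctr",np.mean(g,0))
E
```

```text
((286.0, 187.5), (115.0, 52.0), 90.0)
[260. 130.] [670.7 -46.3  81. ]
[312. 130.] [ 671.1 -187.2   81. ]
[312. 245.] [ 361.6 -183.4   81. ]
[260. 245.] [361.9 -45.4  81. ]
ctr [ 516.32578401 -115.59731835   81.        ]
```

View pics/topz.png

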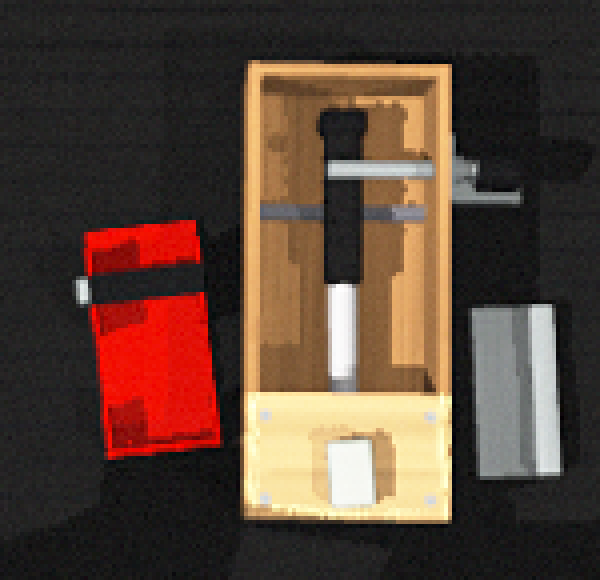

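View pics/scz.png

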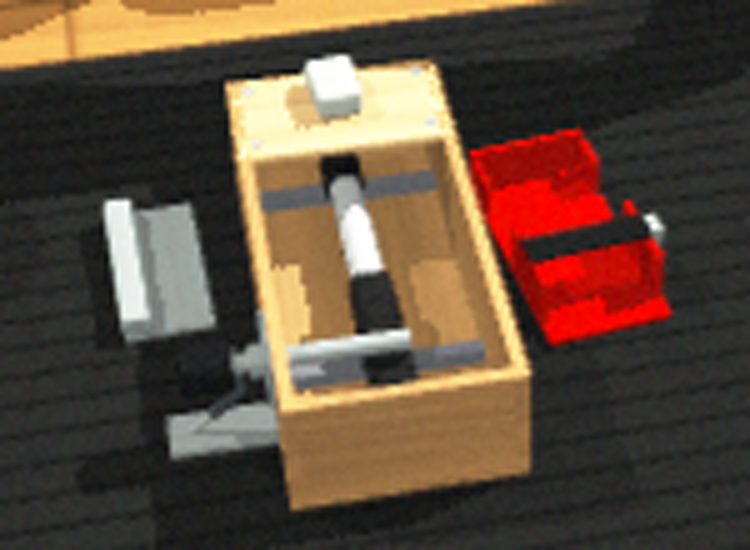

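```bash
python3 - <<'E'
from h import *
c=camera("top");s=camera("scene")
print("cam",(-c["R"].T@c["t"]).round())
f=lambda x,y:(x/4+200-.5,y/4+115-.5)
for n,p,z in [("rod mid",f(380,169),57),("rodtip",f(327,168),57),("head end",f(343,108),33),("grip/tube",f(343,283),40),("tube at cover",f(342,392),40),("gripedge",f(343,283),33),("cover edge",f(345,393),81),("rimTL",f(245,62),81),("rimTR",f(451,64),81),("rimBL",f(243,520),81),("rimBR",f(451,521),81)]:
    print(n,cast(c,p,z).round(1))
K=[601,-219.6,57]; print("knob pred top",proj(c,K),"scene",proj(s,K), "after", proj(s,[601,-279.6,57]))
def st(c,x0,y0,w,h,k,n):
    im=cv2.resize(c["img"][y0:y0+h,x0:x0+w,::-1],None,fx=k,fy=k,interpolation=cv2.INTER_CUBIC)
    im=(255*(im/255.)**.4).astype(np.uint8); cv2.imwrite(n,im)
st(c,300,140,50,40,12,"pics/kt.png"); st(s,160,200,50,45,12,"pics/ks.png")
E
```

```text
cam [ 4.110e+02 -1.000e+00  1.259e+03]
rod mid [ 601.7 -141.9   57. ]
rodtip [ 602.3 -105.4   57. ]
head end [ 648.7 -119.1   33. ]
grip/tube [ 524.6 -117.5   40. ]
tube at cover [ 449.1 -116.2   40. ]
gripedge [ 525.2 -118.1   33. ]
cover edge [ 447.1 -114.3   81. ]
rimTL [670.8 -48.4  81. ]
rimTR [ 669.7 -187.9   81. ]
rimBL [363.2 -46.1  81. ]
rimBR [ 362.3 -184.1   81. ]
knob pred top [322.69566594 157.02616266] scene [181.65466002 223.74868456] after [159.93044796 227.08761533]
```

View pics/kt.png

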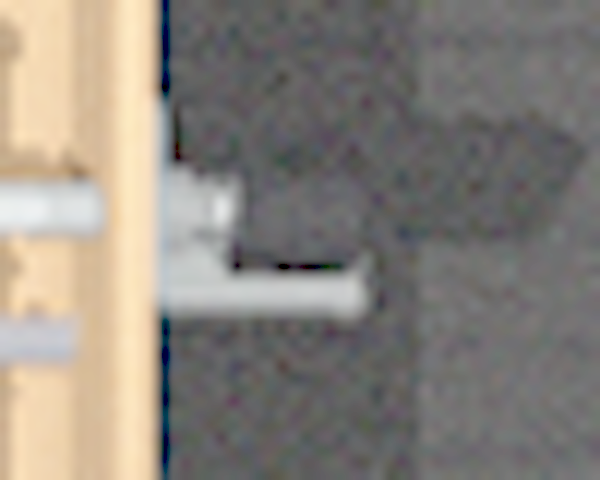

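View pics/ks.png

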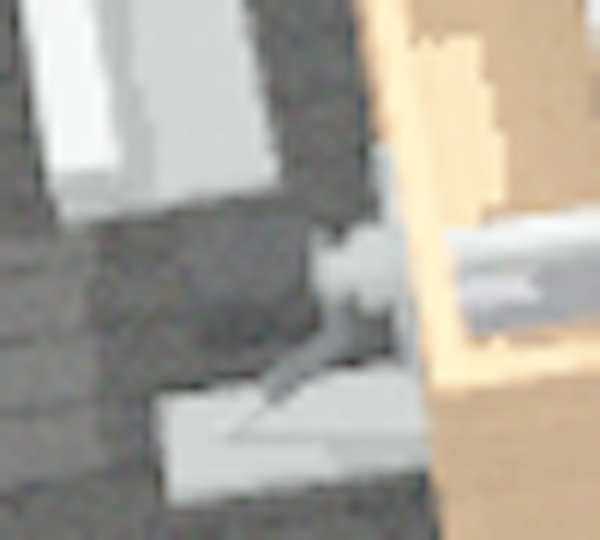

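>>> send_rows([
  [0.5, -1, 0, -0.15, -1],
  [0.5, -1, 0, -0.3, -1],
  [0.5, -1, 0, -0.4, -1],
])

```text
clock: 0.6
tcp_pos: [213.1, 463.5, 213.5]
orientation: [0.001, 0.307, 0.952, -0.002]
force: [-0.9, -0.8, 0.8]
gripper_width: 91.3
```

>>> send_rows([
  [0.5, -1, 0, -0.15, -1],
  [0.5, -1, 0, -0.3, -1],
  [0.5, -1, 0, -0.4, -1],
])

```text
clock: 0.85
tcp_pos: [254.0, 379.0, 213.4]
orientation: [0.001, 0.456, 0.89, -0.004]
force: [-0.5, 0.0, -0.7]
gripper_width: 90.9
```

>>> send_rows([
  [0.5, -1, 0, -0.15, -1],
  [0.5, -1, 0, -0.3, -1],
  [0.5, -1, 0, -0.4, -1],
])

```text
clock: 1.1
tcp_pos: [295.0, 294.8, 213.4]
orientation: [0.002, 0.592, 0.806, -0.005]
force: [-0.3, -0.4, -1.0]
gripper_width: 90.9
```

>>> send_rows([
  [0.5, -1, 0, -0.15, -1],
  [0.5, -1, 0, -0.3, -1],
  [0.5, -1, 0, -0.4, -1],
])

```text
clock: 1.35
tcp_pos: [336.2, 210.8, 213.6]
orientation: [0.002, 0.714, 0.7, -0.006]
force: [-1.0, 0.9, -0.3]
gripper_width: 91.0
```

>>> send_rows([
  [0.5, -1, 0, 0, -1],
  [0.5, -1, 0, 0, -1],
  [0.5, -1, 0, 0, -1],
])

```text
clock: 1.6
tcp_pos: [377.9, 126.8, 213.9]
orientation: [0.004, 0.715, 0.699, -0.006]
force: [0.2, 1.3, -0.5]
gripper_width: 91.2
```

>>> send_rows([
  [0.5, -1, 0, 0, -1],
  [0.5, -1, 0, 0, -1],
  [0.5, -1, 0, 0, -1],
])

```text
clock: 1.85
tcp_pos: [420.0, 42.8, 214.2]
orientation: [0.005, 0.717, 0.697, -0.006]
force: [0.4, -0.0, -0.7]
gripper_width: 91.0
```

>>> send_rows([
  [0.5, -1, 0, 0, -1],
  [0.5, -1, 0, 0, -1],
  [0.5, -1, 0, 0, -1],
])

```text
clock: 2.1
tcp_pos: [462.2, -41.1, 214.3]
orientation: [0.007, 0.718, 0.696, -0.006]
force: [0.3, 0.1, 0.1]
gripper_width: 91.2
```

>>> send_rows([
  [0.8, -1, -0.3, 0, -1],
  [0.8, -1, -0.3, 0, -1],
  [0.8, -1, -0.3, 0, -1],
])

```text
clock: 2.35
tcp_pos: [527.8, -123.1, 189.6]
orientation: [0.007, 0.718, 0.696, -0.006]
force: [0.9, 0.7, 0.3]
gripper_width: 91.3
```

>>> send_rows([
  [0.9, -1, -0.3, 0, -1],
  [0.9, -1, -0.3, 0, -1],
  [0.9, -1, -0.3, 0.02, -1],
  [0.9, -1, -0.3, 0.02, -1],
])

```text
clock: 2.68
tcp_pos: [602.4, -206.3, 162.9]
orientation: [0.007, 0.714, 0.701, -0.006]
force: [0.3, 0.2, 0.5]
gripper_width: 91.3
```

```bash
python3 - <<'E'
from h import *
o=readout.observe(); print(o["tcp_pos"],o["orientation"],o["force"])
w=camera("wrist"); im=(255*(w["img"][:,:,::-1]/255.)**.6).astype(np.uint8); cv2.imwrite("pics/w1.png",cv2.resize(im,(800,600)))
from scipy.spatial.transform import Rotation as Ro
q=o["orientation"]; Rt=Ro.from_quat([q[1],q[2],q[3],q[0]]).as_matrix()
T=w["T_tool_cam"]
def wp(X):
    p=Rt.T@(np.array(X)-o["tcp_pos"]); p=np.linalg.inv(T)@np.append(p,1); p=p[:3]
    th=np.arctan2(np.hypot(p[0],p[1]),p[2]); u=p[:2]/np.hypot(p[0],p[1])
    return (np.array([w["K"][0,2],w["K"][1,2]])+297.3*th*u)*800/512
for X in [(600.5,-221.5,57),(600.5,-206.5,72),(600.5,-236.5,72),(585.5,-221,57),(615.5,-221,57),(669.5,-185,81),(o["tcp_pos"]+[0,0,0])]: print(X,wp(X).round())
E
```

```text
[ 602.39655642 -206.34927329  162.93359963] [ 0.00730918  0.71353413  0.70055748 -0.00590249] [0.33994976 0.20503112 0.54215128]
(600.5, -221.5, 57) [402. 310.]
(600.5, -206.5, 72) [402. 294.]
(600.5, -236.5, 72) [403. 341.]
(585.5, -221, 57) [378. 310.]
(615.5, -221, 57) [426. 309.]
(669.5, -185, 81) [523. 261.]
[ 602.39655642 -206.34927329  162.93359963] [406. 362.]
```

View pics/w1.png

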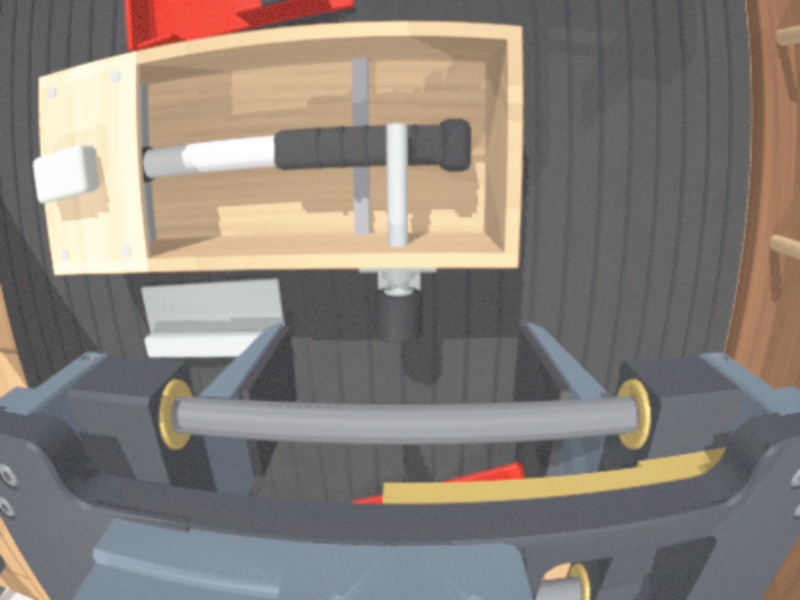

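The wrist view shows the knob at px (383..420, 295..340), matching the predicted (600.5, -221.5). I'll straddle it and close.

>>> send_rows([
  [0, -0.2, -0.4, 0, -1],
  [-0.02, -0.2, -0.8, 0, -1],
  [-0.02, -0.2, -0.8, 0, -1],
])

```text
clock: 2.98
tcp_pos: [594.1, -217.7, 94.0]
orientation: [-0.0, 0.714, 0.701, -0.008]
force: [-1.7, 0.6, -1.4]
gripper_width: 91.5
```

>>> send_rows([
  [0, 0, -0.35, 0, -1],
  [0, 0, -0.7, 0, -1],
  [0, 0, -0.7, 0, -1],
  [0, 0, -0.7, 0, -1],
])

```text
clock: 3.32
tcp_pos: [593.6, -216.4, 38.6]
orientation: [-0.001, 0.713, 0.701, -0.009]
force: [0.4, 0.5, 1.3]
gripper_width: 91.1
```

```bash
python3 - <<'E'
from h import *
o=readout.observe(); print(o["tcp_pos"],o["orientation"],o["force"])
w=camera("wrist"); im=(255*(w["img"][:,:,::-1]/255.)**.6).astype(np.uint8); cv2.imwrite("pics/w2.png",cv2.resize(im,(800,600)))
E
```

```text
[ 593.62590122 -216.40558344   38.57931406] [-0.00095298  0.71331529  0.70078871 -0.00869334] [0.38425697 0.45564243 1.27391138]
```

View pics/w2.png

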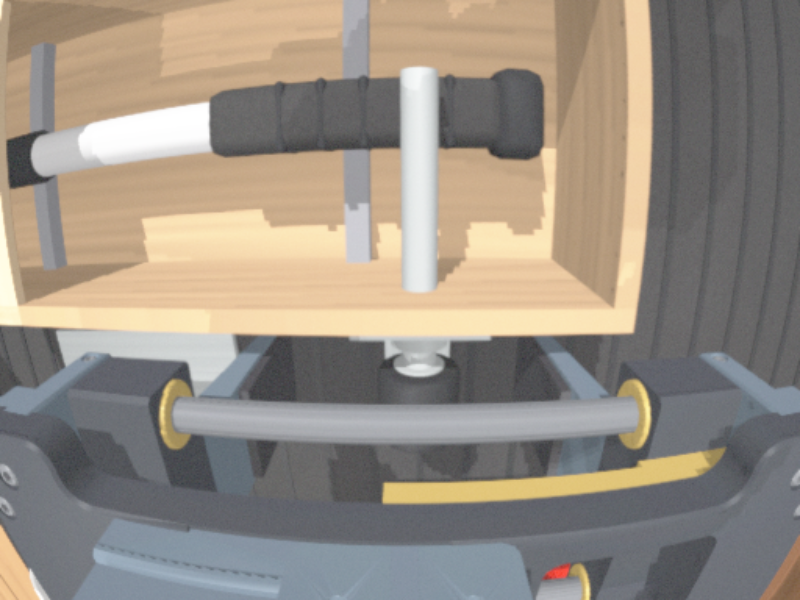

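Knob is centred near px (419, 385), between the fingers. I'll centre on it and close.

>>> send_rows([
  [0.08, -0.07, 0, 0, -1],
  [0.08, -0.07, 0, 0, -1],
  [0.08, -0.07, 0, 0, 1],
  [0.08, -0.07, 0, 0, 1],
  [0.08, -0.07, 0, 0, 1],
  [0.08, -0.07, 0, 0, 1],
  [0.08, -0.07, 0, 0, 1],
  [0.08, -0.07, 0, 0, 1],
])

```text
clock: 4.03
tcp_pos: [601.3, -222.7, 39.9]
orientation: [0.001, 0.713, 0.701, -0.008]
force: [-1.0, 0.2, 0.1]
gripper_width: 54.3
```

>>> send_rows([
  [0, 0, 0, 0, 1],
  [0, 0, 0, 0, 1],
  [0, 0, 0, 0, 1],
  [0, 0, 0, 0, 1],
  [0, 0, 0, 0, 1],
  [0, 0, 0, 0, 1],
])

```text
clock: 4.53
tcp_pos: [598.6, -222.6, 39.7]
orientation: [-0.002, 0.713, 0.701, -0.01]
force: [-5.1, -0.2, 3.5]
gripper_width: 29.2
```

Gripped at 29 mm; pull along -y in steps.

>>> send_rows([
  [0, -0.1, 0, 0, 1],
  [0, -0.2, 0, 0, 1],
  [0, -0.3, 0, 0, 1],
  [0, -0.4, 0, 0, 1],
  [0, -0.5, 0, 0, 1],
  [0, -0.6, 0, 0, 1],
  [0, -0.7, 0, 0, 1],
  [0, -0.78, 0, 0, 1],
  [0, -0.78, 0, 0, 1],
  [0, -0.78, 0, 0, 1],
])

```text
clock: 5.37
tcp_pos: [597.7, -282.6, 39.7]
orientation: [-0.004, 0.714, 0.701, -0.009]
force: [-2.9, 7.5, 4.7]
gripper_width: 29.1
```

```bash
python3 - <<'E'
from h import *
o=readout.observe(); print(o["tcp_pos"],o["orientation"],o["force"],o["gripper_width"])
w=camera("wrist"); im=(255*(w["img"][:,:,::-1]/255.)**.6).astype(np.uint8); cv2.imwrite("pics/w3.png",cv2.resize(im,(800,600)))
E
```

```text
[ 597.68648866 -282.58503661   39.71571487] [-0.00447552  0.713567    0.70051875 -0.0086941 ] [-2.90901372  7.52499563  4.68372207] 29.139456432922692
```

View pics/w3.png

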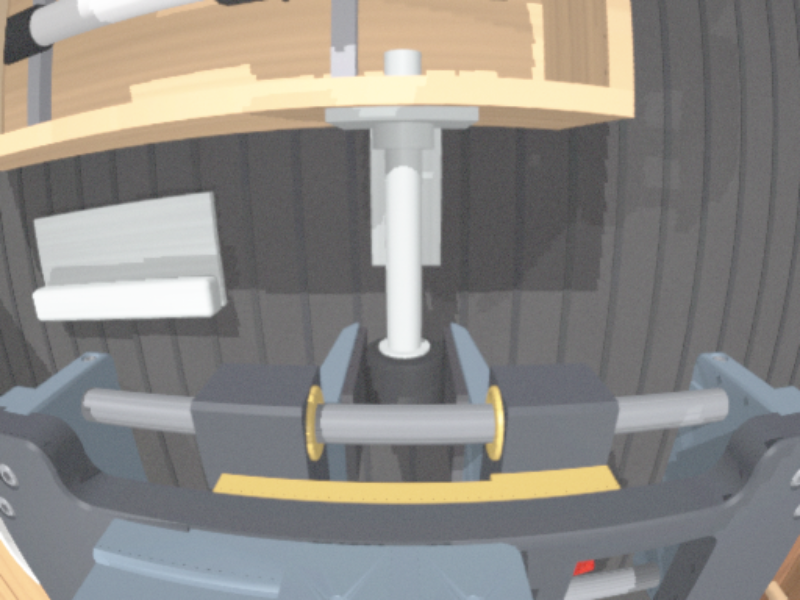

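Wrist view: rod fully drawn (knob px ~(405, 370)), its tip just inside the wall, and the knob travelled 60 mm with about 7 N against the stop. Now release, rise and turn.

>>> send_rows([
  [0, 0.03, 0, 0, 0],
  [0, 0.03, 0, 0, 0],
  [0, 0.03, 0, 0, 0],
  [0, 0.03, 0, 0, 0],
  [0, 0.03, 0.1, 0, 0],
  [0, 0.03, 0.5, 0, 0],
  [0, 0.03, 1, 0, 0],
  [0, 0.03, 1, 0, 0],
])

```text
clock: 6.08
tcp_pos: [602.2, -282.5, 128.4]
orientation: [0.003, 0.714, 0.701, -0.006]
force: [0.5, -1.4, 0.7]
gripper_width: 46.0
```

>>> send_rows([
  [0, 0, 0.4, 0, -0.2],
  [0, 0.4, 0.6, -0.16, -0.2],
  [-0.2, 0.8, 0.6, -0.32, -0.2],
  [-0.3, 1, 0.6, -0.48, -0.2],
  [-0.3, 1, 0.6, -0.64, -0.2],
  [-0.3, 1, 0.6, -0.8, -0.2],
  [-0.3, 1, 0.6, -1, -0.2],
  [-0.3, 1, 0.6, -1, -0.2],
])

```text
clock: 6.75
tcp_pos: [578.6, -202.6, 177.3]
orientation: [0.001, 0.928, 0.372, -0.006]
force: [0.6, -0.2, 0.4]
gripper_width: 54.6
```

>>> send_rows([
  [-0.1, 0.5, 0, -0.16, -0.2],
  [-0.2, 1, 0, -0.32, -0.2],
  [-0.3, 1, 0, -0.48, -0.2],
  [-0.3, 1, 0, -0.64, -0.2],
  [-0.3, 1, 0, -0.8, -0.2],
  [-0.3, 1, 0, -1, -0.2],
  [-0.3, 1, 0, -1, -0.2],
])

```text
clock: 7.33
tcp_pos: [555.0, -122.7, 178.1]
orientation: [-0.001, 1.0, -0.014, -0.005]
force: [0.1, -0.4, 0.1]
gripper_width: 54.8
```

```bash
python3 - <<'E'
from h import *
o=readout.observe(); print(o["tcp_pos"],o["orientation"],o["force"],o["gripper_width"])
w=camera("wrist"); im=(255*(w["img"][:,:,::-1]/255.)**.6).astype(np.uint8); cv2.imwrite("pics/w4.png",cv2.resize(im,(800,600)))
E
```

```text
[ 555.02655683 -122.6659257   178.09676196] [-0.00124747  0.9998883  -0.01399817 -0.00508829] [ 0.12709187 -0.44696207  0.11444396] 54.75279398363313
```

View pics/w4.png

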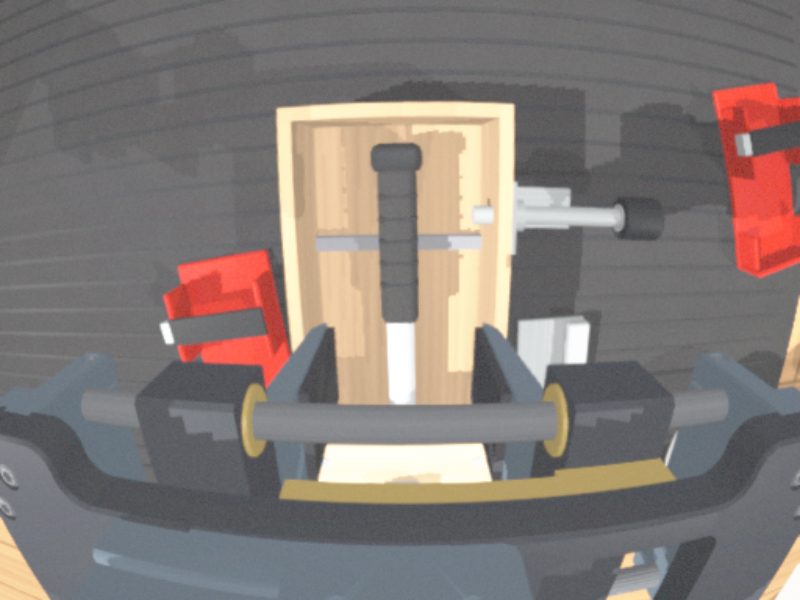

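The bolt stays out (knob px (640, 217)). The pole lies between the fingers, with its grip/tube joint at px (400, 322).

```bash
cat >> h.py <<'E'
from scipy.spatial.transform import Rotation as Ro
def wcast(w,o,uv,z):
    K=w["K"]; d=(np.array(uv,float)-[K[0,2],K[1,2]]); r=np.hypot(*d); th=r/K[0,0]
    v=np.append(d/r*np.sin(th),np.cos(th)); q=o["orientation"]
    Rt=Ro.from_quat([q[1],q[2],q[3],q[0]]).as_matrix(); T=w["T_tool_cam"]
    D=Rt@T[:3,:3]@v; C=o["tcp_pos"]+Rt@T[:3,3]
    return C+D*(z-C[2])/D[2]
E
python3 - <<'E'
from h import *
o=readout.observe(); w=camera("wrist")
for n,p,z in [("joint",(400,322),40),("headtop",(397,146),33),("headL",(372,158),33),("headR",(421,158),33),("gripL",(382,300),33),("gripR",(418,300),33),("rimTL",(278,109),81),("rimTR",(514,104),81),("rib",(397,242),20)]:
    print(n,wcast(w,o,np.array(p)*.64,z).round(1))
E
```

```text
joint [ 521.2 -120.1   40. ]
headtop [ 642.7 -121.5   33. ]
headL [ 635.1 -104.6   33. ]
headR [ 634.2 -137.3   33. ]
gripL [ 535.6 -107.7   33. ]
gripR [ 534.9 -133.2   33. ]
rimTL [667.3 -54.4  81. ]
rimTR [ 666.  -189.7   81. ]
rib [ 574.7 -119.3   20. ]
```

>>> send_rows([
  [-0.05, 0.04, -0.4, 0.01, -0.2],
  [-0.05, 0.04, -0.8, 0.01, -0.2],
  [-0.05, 0.04, -1, 0.01, -0.2],
  [-0.05, 0.04, -1, 0.01, -0.2],
])

```text
clock: 7.77
tcp_pos: [548.3, -119.0, 94.6]
orientation: [-0.002, 1.0, -0.007, -0.009]
force: [-1.2, -0.7, -0.7]
gripper_width: 54.4
```

>>> send_rows([
  [0, 0, -0.2, 0, -0.2],
  [0, 0, -0.4, 0, -0.2],
  [0, 0, -0.4, 0, -0.2],
  [0, 0, -0.4, 0, -0.2],
])

```text
clock: 8.1
tcp_pos: [548.9, -119.2, 63.4]
orientation: [-0.002, 1.0, -0.007, -0.009]
force: [-0.0, -0.2, -0.3]
gripper_width: 54.6
```

>>> send_rows([
  [0, 0, -0.2, 0, -0.2],
  [0, 0, -0.4, 0, -0.2],
  [0, 0, -0.58, 0, -0.2],
  [0, 0, -0.58, 0, -0.2],
  [0, 0, -0.58, 0, -0.2],
])

```text
clock: 8.52
tcp_pos: [549.8, -119.4, 18.1]
orientation: [-0.002, 1.0, -0.007, -0.008]
force: [0.1, -0.0, 0.2]
gripper_width: 54.8
```

```bash
python3 - <<'E'
from h import *
o=readout.observe(); print(o["tcp_pos"],o["orientation"],o["force"],o["gripper_width"])
w=camera("wrist"); im=(255*(w["img"][:,:,::-1]/255.)**.6).astype(np.uint8); cv2.imwrite("pics/w5.png",cv2.resize(im,(800,600)))
E
```

```text
[ 549.75000064 -119.42890914   18.1232402 ] [-0.00186063  0.99994575 -0.00667057 -0.0077808 ] [ 0.11464697 -0.04928095  0.1867981 ] 54.80096948235672
```

View pics/w5.png

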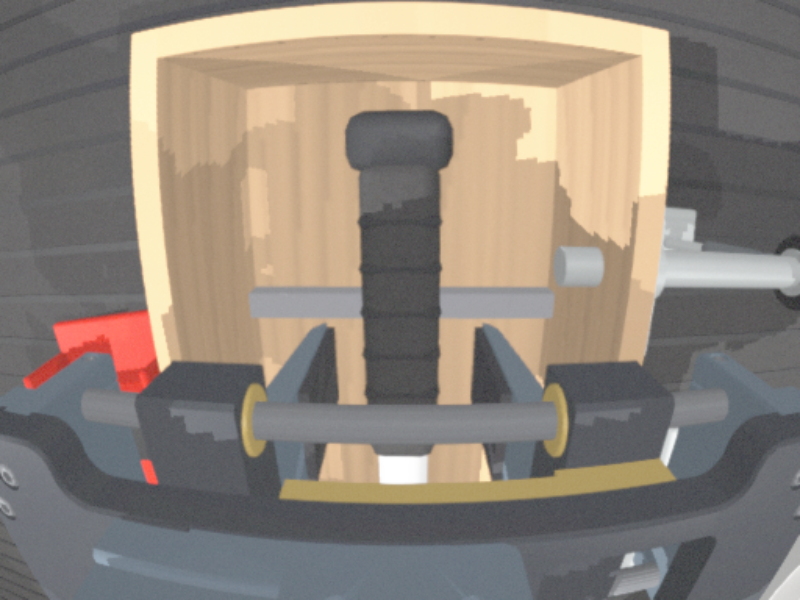

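The pole (px x 360..440) is centred between the fingers with no rib contact. Close.

>>> send_rows([
  [0, 0, -0.03, 0, 1],
  [0, 0, -0.03, 0, 1],
  [0, 0, -0.03, 0, 1],
  [0, 0, -0.03, 0, 1],
  [0, 0, -0.03, 0, 1],
  [0, 0, -0.03, 0, 1],
  [0, 0, -0.03, 0, 1],
])

```text
clock: 9.15
tcp_pos: [550.5, -119.4, 16.6]
orientation: [-0.002, 1.0, -0.007, -0.007]
force: [-0.3, 0.9, 4.5]
gripper_width: 25.9
```

>>> send_rows([
  [0, 0, 0.06, 0, 1],
  [0, 0, 0.12, 0, 1],
  [0, 0, 0.18, 0, 1],
  [0, 0, 0.24, 0, 1],
  [0, 0, 0.24, 0, 1],
])

```text
clock: 9.57
tcp_pos: [551.1, -119.7, 36.9]
orientation: [-0.002, 1.0, -0.007, -0.006]
force: [-0.0, -0.1, -2.4]
gripper_width: 25.9
```

```bash
python3 - <<'E'
from h import *
o=readout.observe(); print(o["tcp_pos"],o["force"],o["wrist_torque"],o["gripper_width"])
s=camera("scene"); cv2.imwrite("pics/s6.png",cv2.resize(s["img"][130:260,130:290,::-1],None,fx=5,fy=4.6,interpolation=cv2.INTER_CUBIC))
w=camera("wrist"); cv2.imwrite("pics/w6.png",w["img"][:,:,::-1])
E
```

```text
[ 551.14761349 -119.65354943   36.91187985] [-0.01554789 -0.09535707 -2.37025319] [-0.01987126  0.14438694  0.0472767 ] 25.876580939541345
```

View pics/s6.png

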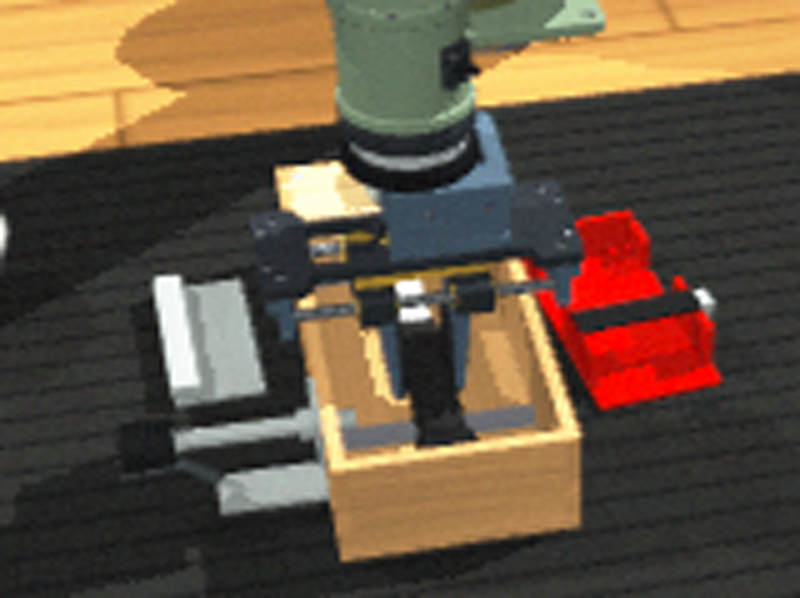

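View pics/w6.png

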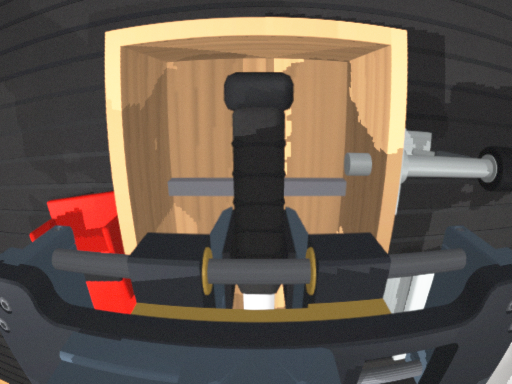

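Whole handle lifted about 20 mm level in the grip, with a weight of ~2.4 N. I'll raise it slowly so the cover holds the foot down and the head tips up.

>>> send_rows([
  [0, 0, 0.05, 0, 1],
  [0, 0, 0.1, 0, 1],
  [0, 0, 0.15, 0, 1],
  [0, 0, 0.2, 0, 1],
  [0, 0, 0.25, 0, 1],
  [0, 0, 0.25, 0, 1],
])

```text
clock: 10.17
tcp_pos: [550.8, -119.6, 56.7]
orientation: [-0.002, 1.0, -0.007, -0.006]
force: [0.3, -0.2, -4.1]
gripper_width: 25.6
```

```bash
python3 - <<'E'
from h import *
o=readout.observe(); print(o["tcp_pos"],o["force"],o["wrist_torque"],o["gripper_width"])
w=camera("wrist"); cv2.imwrite("pics/w7.png",w["img"][:,:,::-1])
E
```

```text
[ 550.79726314 -119.56980487   56.72257488] [ 0.26235516 -0.19858287 -4.08657211] [-0.04264702 -0.06227721  0.04486924] 25.632810592281334
```

View pics/w7.png

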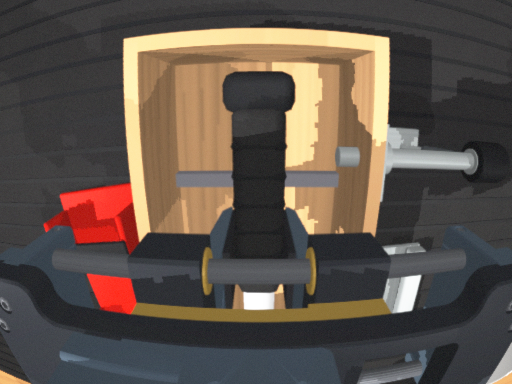

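>>> send_rows([
  [0, 0, 0.06, 0, 1],
  [0, 0, 0.12, 0, 1],
  [0, 0, 0.18, 0, 1],
  [0, 0, 0.24, 0, 1],
  [0, 0, 0.3, 0, 1],
  [0, 0, 0.3, 0, 1],
])

```text
clock: 10.72
tcp_pos: [551.4, -119.6, 81.7]
orientation: [-0.002, 1.0, -0.007, -0.005]
force: [0.0, -0.2, -4.2]
gripper_width: 25.6
```

```bash
python3 - <<'E'
from h import *
o=readout.observe(); print(o["tcp_pos"],o["force"],o["wrist_torque"],o["gripper_width"])
w=camera("wrist"); cv2.imwrite("pics/w8.png",w["img"][:,:,::-1])
s=camera("scene"); cv2.imwrite("pics/s8.png",cv2.resize(s["img"][130:260,130:290,::-1],None,fx=5,fy=4.6,interpolation=cv2.INTER_CUBIC))
E
```

```text
[ 551.3614712  -119.57402538   81.66705123] [ 0.02266333 -0.16526514 -4.1847736 ] [ 0.03633284  0.00927554 -0.04590915] 25.592465290372118
```

View pics/w8.png

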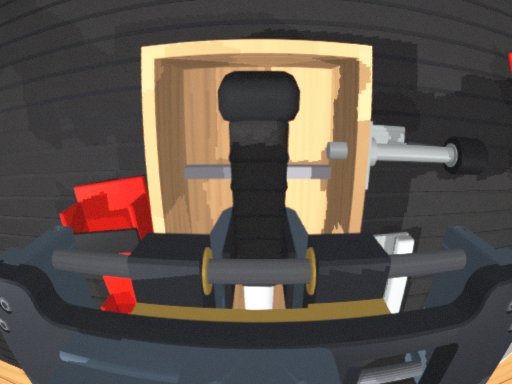

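View pics/s8.png

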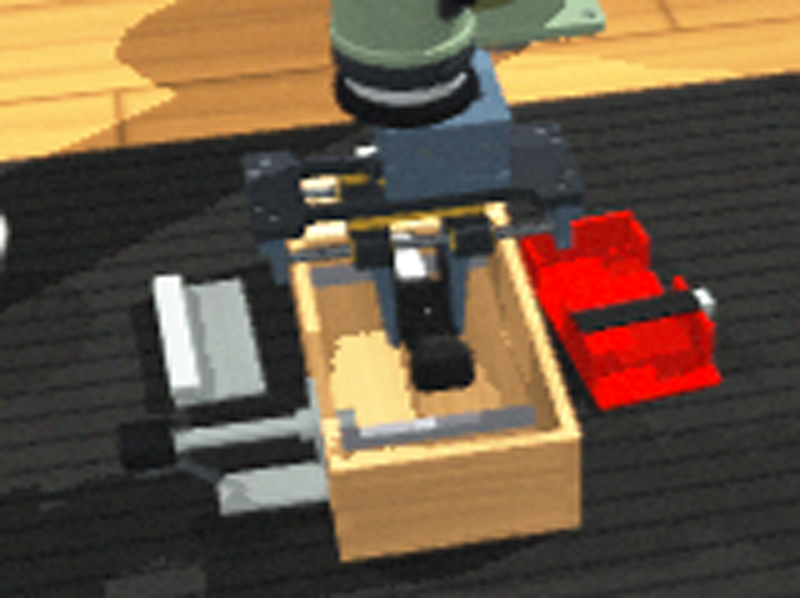

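The head is tipping up: its width in the wrist view grew from 68 to 80 px at (259, 95), and the drag is light at ~2 N. Tip a little more, then ease off the cover edge and draw along the slant.

>>> send_rows([
  [0, 0, 0.06, 0, 1],
  [0, 0, 0.12, 0, 1],
  [0, 0, 0.16, 0, 1],
  [0, 0, 0.16, 0, 1],
  [0, 0, 0.08, 0, 1],
  [0, 0, 0.08, 0, 1],
])

```text
clock: 11.32
tcp_pos: [551.1, -119.5, 87.2]
orientation: [-0.002, 1.0, -0.007, -0.006]
force: [-0.5, -0.2, -1.6]
gripper_width: 25.9
```

```bash
python3 - <<'E'
from h import *
o=readout.observe(); print(o["tcp_pos"],o["force"],o["wrist_torque"],o["gripper_width"])
w=camera("wrist"); cv2.imwrite("pics/w9.png",w["img"][:,:,::-1])
E
```

```text
[ 551.09673322 -119.54967035   87.19684059] [-0.53202512 -0.24308178 -1.62401248] [-0.09282854  0.18168354  0.01625558] 25.948098124941584
```

View pics/w9.png

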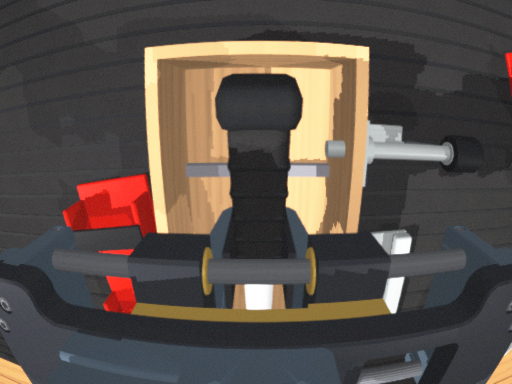

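Force is back to the bare weight, so the handle is off the cover edge and holding its slant. Draw along the slant.

>>> send_rows([
  [0.08, 0, 0.03, 0, 1],
  [0.16, 0, 0.06, 0, 1],
  [0.24, 0, 0.09, 0, 1],
  [0.32, 0, 0.13, 0, 1],
  [0.4, 0, 0.16, 0, 1],
  [0.4, 0, 0.16, 0, 1],
])

```text
clock: 11.87
tcp_pos: [585.4, -119.7, 101.0]
orientation: [-0.001, 1.0, -0.007, -0.004]
force: [0.7, -0.1, -2.2]
gripper_width: 26.1
```

```bash
python3 - <<'E'
from h import *
o=readout.observe(); print(o["tcp_pos"],o["force"],o["wrist_torque"],o["gripper_width"])
t=camera("top"); cv2.imwrite("pics/t10.png",cv2.resize(t["img"][95:265,200:350,::-1],None,fx=4,fy=3.5,interpolation=cv2.INTER_CUBIC))
s=camera("scene"); cv2.imwrite("pics/s10.png",cv2.resize(s["img"][130:260,130:290,::-1],None,fx=5,fy=4.6,interpolation=cv2.INTER_CUBIC))
E
```

```text
[ 585.43941398 -119.74218506  100.96332801] [ 0.70087911 -0.14071238 -2.214609  ] [-0.04657281  0.0814417  -0.02228117] 26.142281790725075
```

View pics/s10.png

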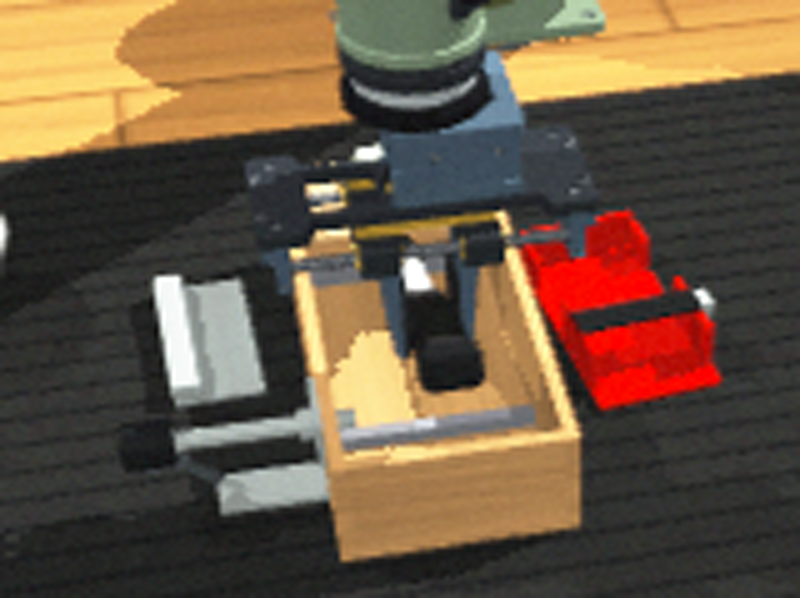

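View pics/t10.png

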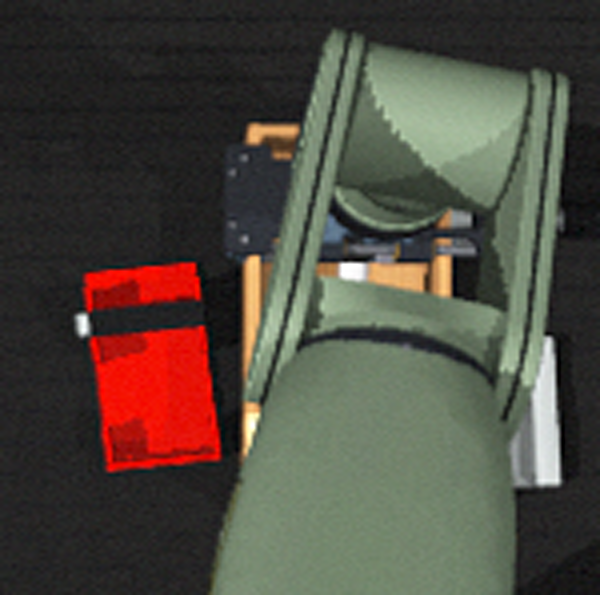

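No contact force; the foot is about level with the cover edge. Continue on the slant, then lift.

>>> send_rows([
  [0.08, 0, 0.03, 0, 1],
  [0.16, 0, 0.06, 0, 1],
  [0.24, 0, 0.09, 0, 1],
  [0.32, 0, 0.13, 0, 1],
  [0.4, 0, 0.16, 0, 1],
  [0.5, 0, 0.2, 0, 1],
  [0.5, 0, 0.2, 0, 1],
])

```text
clock: 12.55
tcp_pos: [625.7, -119.7, 117.0]
orientation: [-0.001, 1.0, -0.007, -0.004]
force: [0.7, -0.5, -2.3]
gripper_width: 26.0
```

>>> send_rows([
  [0, 0, 0.06, 0, 1],
  [0, 0, 0.12, 0, 1],
  [0, 0, 0.18, 0, 1],
  [0, 0, 0.25, 0, 1],
  [0, 0, 0.25, 0, 1],
])

```text
clock: 12.97
tcp_pos: [626.3, -119.9, 138.7]
orientation: [-0.001, 1.0, -0.007, -0.003]
force: [0.9, -0.5, -1.1]
gripper_width: 25.8
```

```bash
python3 - <<'E'
from h import *
o=readout.observe(); print(o["tcp_pos"],o["force"],o["wrist_torque"],o["gripper_width"])
s=camera("scene"); cv2.imwrite("pics/s11.png",cv2.resize(s["img"][130:260,130:290,::-1],None,fx=5,fy=4.6,interpolation=cv2.INTER_CUBIC))
E
```

```text
[ 626.33056483 -119.86253485  138.7125767 ] [ 0.86122562 -0.49066797 -1.12519022] [-0.09391932  0.12870993 -0.01320476] 25.794085210216007
```

View pics/s11.png

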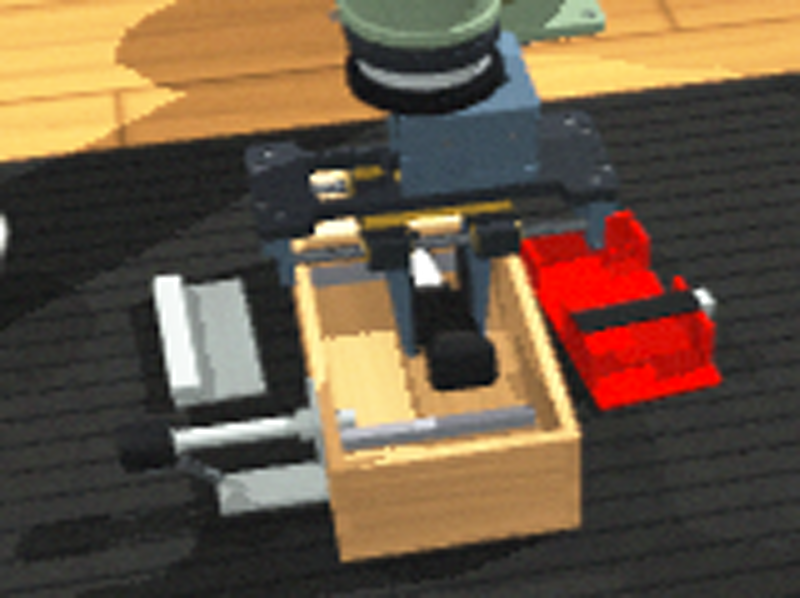

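Clear of the cover, no contact. Lift straight up ~110 mm.

>>> send_rows([
  [0, 0, 0.1, 0, 1],
  [0, 0, 0.22, 0, 1],
  [0, 0, 0.34, 0, 1],
  [0, 0, 0.46, 0, 1],
  [0, 0, 0.58, 0, 1],
  [0, 0, 0.66, 0, 1],
  [0, 0, 0.7, 0, 1],
  [0, 0, 0.7, 0, 1],
])

```text
clock: 13.68
tcp_pos: [626.5, -119.9, 195.2]
orientation: [-0.001, 1.0, -0.007, -0.002]
force: [-0.4, -0.2, -1.8]
gripper_width: 26.0
```

>>> send_rows([
  [0, 0, 0.1, 0, 1],
  [0, 0, 0.22, 0, 1],
  [0, 0, 0.34, 0, 1],
  [0, 0, 0.46, 0, 1],
  [0, 0, 0.58, 0, 1],
  [0, 0, 0.66, 0, 1],
  [0, 0, 0.7, 0, 1],
  [0, 0, 0.7, 0, 1],
  [0, 0, 0.7, 0, 1],
  [0, 0, 0.7, 0, 1],
  [0, 0, 0.7, 0, 1],
  [0, 0, 0.7, 0, 1],
])

```text
clock: 14.68
tcp_pos: [626.3, -119.8, 250.7]
orientation: [-0.001, 1.0, -0.007, -0.003]
force: [-0.5, -0.2, -1.9]
gripper_width: 26.0
```

```bash
python3 - <<'E'
from h import *
o=readout.observe(); print(o["tcp_pos"],o["force"],o["wrist_torque"],o["gripper_width"],abs(o["dq"]).max())
s=camera("scene"); cv2.imwrite("pics/s12.png",cv2.resize(s["img"][90:260,130:290,::-1],None,fx=4.8,fy=3.5,interpolation=cv2.INTER_CUBIC)); cv2.imwrite("pics/s12f.png",s["img"][:,:,::-1])
w=camera("wrist"); cv2.imwrite("pics/w12.png",w["img"][:,:,::-1])
E
```

```text
[ 626.27897952 -119.83273838  250.65042323] [-0.49865153 -0.17518372 -1.92521089] [-0.0843593   0.1341589  -0.01954754] 26.013290534817926 0.0019818082191695096
```

View pics/s12.png

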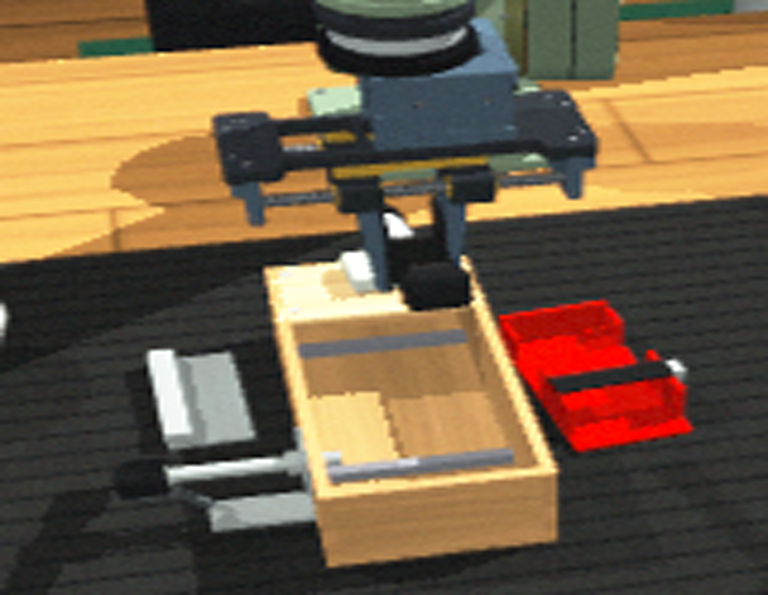

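View pics/w12.png

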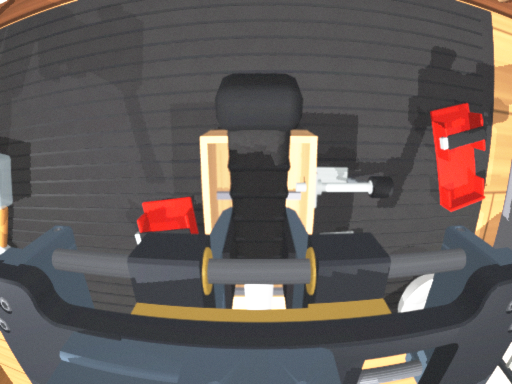

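Last checks: the head is up at px (259, 100) in the wrist view, the well is empty, and the wax and scraper are unmoved. The knob is at scene px (159, 227), against (160, 227) predicted for fully out. Even at a 40° slant the foot's lowest point would be at z ≈ 162 mm, above the 141 needed. Handing in.

```bash
python3 - <<'E'
from h import *
print(order.finish_job())
E
```

```text
the job is handed in; nothing more can be done
None
```

The handle is out of the well and held still in the gripper. I handed the job in after about 15 of the 54 s.

**What I did:**
- **Bolt:** I gripped the knob and pulled it 60 mm to the stop, where about 7.5 N pushed back, and left it out.
- **Handle:** I gripped it just head-side of its balance point. As I raised it, the cover held the foot down, so the head came up through the opening first. I then drew it out along the slant and lifted it clear.

**Last checks:**
- **Grip:** The opening is 26 mm, matching the handle. The wrist force is about 2 N, which is the handle's own weight, and the joints were almost still (0.002 rad/s).
- **Height:** The grip is at about 268 mm. I did not measure the slant; I took it as about 24° from the lift. Even at 40° the foot would be at about 162 mm, above the 141 mm required.
- **Bolt position:** The knob appears at scene pixel (159, 227), against (160, 227) predicted for fully out.
- **Other things:** The wax, scraper and the binding beside the well look unmoved in the last pictures. I did not compare the second binding, bowl, case or brush closely, but the arm touched none of them.
- **Disagreement:** The top and wrist cameras differed by 3 to 6 mm on where the handle and well are. I used a value between them for the grasp, and it held.

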